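Stop pin, housing and wedge in the deburring fixture

ROBOT

A 6-joint arm with a two-finger parallel gripper is mounted at the origin on the work surface. World frame = base frame: x ahead of the robot, y to its left, z up, the work surface at z = 0. Lengths are in mm, angles in rad, forces in N, time in s.
With the tool pointing down it reaches from about 400 to 825 mm from the base axis. Payload 7 kg.
Tool frame: the origin (TCP) lies at the very end of the fingers, on their centre line; the grasp point (between the pads) lies 19 mm behind it; z points along the fingers, y is the line along which they close (so a half turn about z gives the same grasp; the last joint's range is limited). The gripper opens to 88 mm and grips with 3 to 60 N. Pads are 19 mm wide; open, the fingers measure 130 mm over their backs; the gripper's body (78 mm by 193 mm) begins 47 mm behind the grasp point.
Start: joints at [1.581, 0.359, 0.012, 0, -1.224, -0.288], TCP at [185.122, 649.096, 226.561] pointing down, gripper open.
Joint ranges: [-3.07, 3.07], [-1.43, 2.12], [-1.02, 1.25], [-3.03, 1.67], [-3.05, -0], [-3.03, 3.03]. Speed limits (rad/s): [2.39, 2.39, 3.01, 3.14, 3.14, 3.14].

INTERFACE

Orientations are given as a unit quaternion [x, y, z, w].
In Python, from plant import bot gives the robot as it stands. Calls block until the motion is done:
- bot.move_ptp(position, orientation): joint-space move of the TCP to a pose.
- bot.line_to(position, velocity=150, ori=None): straight line of the TCP; ori=None keeps the orientation; velocity is the mean speed in mm/s.
- bot.move_joints(angles): joint-space move.
- bot.move_gripper(opening, force=None): finger opening in mm; force is the grip in N (None keeps the last); returns when the fingers have stopped.
- bot.pause(seconds).
- bot.solve_ik(position, orientation): joint angles nearest the present ones, or None.
- bot.read_state(): the state.
- bot.camera(name): name is "scene" or "top"; returns the picture (384x512x3 uint8, red, green, blue); there is no depth.
- bot.get_calibration(name): a dict with "fx", "fy", "cx", "cy" (pixels), "view" (4x4, takes a point from world to camera coordinates). Camera axes: x right, y up, looking along -z (the intrinsics and any distortion apply to the point x, -y, -z); pixel columns grow to the right and rows downward; lengths in mm; the calibration is good to about 2 mm. A picture is of the moment at which its call begins. get_calibration takes no time and is no camera call.
A pose or a line that the arm cannot do raises bot.Unreachable and nothing moves.
- bot.close_job(): hands the job in; it is judged then, once.
The state is a dict: "t": time; "joint_pos": joint angles; "qvel": joint speeds; "tau": joint torques, N m; "tcp_pos": TCP position; "eef_rot": TCP orientation; "contact_force": force on the tool from outside, world axes, zero at the start; "moment": the same for the moment, N m; "width": finger opening in mm; "finger_force": force on a finger pad.
Only numpy, scipy, OpenCV 4.12 (cv2) and the standard library are available. Lean on these libraries where they do the work, as an engineer would, in place of code of your own. Each camera call takes 0.05 s, during which the arm holds its last target. There are 200 camera calls.

TASK

Set up the deburring fixture: take the steel stop pin from the blue rack, find the plain blind hole in the fixture's base plate and press the pin straight in, fully home. Then, with the pin left standing, push the aluminium housing along the plate up against the pin, and finally drive the brass wedge firmly into the gap between the housing and the tapered jaw, so that the housing is locked tight and square against the straight rail and the pin. Let go of everything, and do not disturb the three finished pistons standing around.

Things in the scene. Friction and masses are not known exactly. Their poses are not given: they have to be found in the camera images.
- fixture: Fixture fixed to the bench: grey base plate 300 (x) x 160 (y) x 32 mm high, carrying a blue rail and a blue jaw. Origin: centre of its underside; x along the slide direction (away from the robot, yaw within 0.25 rad), y left, z up; plate top at z=32. Before x=20 and beyond x=90 mm the plate is bare but for the pin hole.
- rail (a point): Middle of the foot of the straight rail's inner face, fixture x=47.5, y=32.3, z=32 mm. The rail is at left, 55 long along x (20 to 75), 22 thick, 30 high; the housing ends against it. Axes as the fixture's.
- jaw (a point): Middle of the foot of the tapered jaw's inner face, at right, fixture x=60, y=-52.8, z=32 mm. The jaw is 55 long (x 33 to 88), 16 thick, 30 high; its inner face follows y=-52+0.12*(x-67) mm, so the lane between housing and jaw narrows along +x. Axes as the fixture's.
- hole (a point): Centre of the mouth of the blind hole, on the plate's top face at fixture x=115, y=0. 17 mm wide, 24 deep, vertical, sharp edge with no chamfer. Axes as the fixture's.
- pin: Loose plain steel pin, 16 mm diameter, 64 long, upright, 0.1 kg. Origin at the centre of its foot, z up along it. It starts standing 18 deep in the rack, its top 46 above the rack; fully home in the fixture it stands 40 out of the plate. Its foot has a small chamfer.
- pin_tip (a point): Centre of the pin's foot face.
- rack: Blue plastic block 60 x 60 x 26 high, fixed to the bench to the left or right of the fixture; origin at the centre of its underside. Its loose hole, 17.5 mm wide and 18 deep, holds the pin.
- housing: Loose aluminium housing, 0.5 kg, oiled (slides easily): foot 70 (x) x 64 (y) x 30 mm high with a round hollow barrel 50 diameter on it, 58 high in all. Origin: centre of its underside, axes nearly as the fixture's. Starts flat on the plate 2 to 4 mm off the rail, 35 to 60 mm short of where it meets the pin. Against pin and rail its origin is at fixture x=72, y=0 mm.
- wedge: Loose oiled brass wedge, 0.35 kg, 100 long, 28 mm high, lying in the lane, nose to fixture +x, rear out in front. Origin: middle of its length, underside. In its frame: flat face y=+10 (to the housing), tapered face y=-10+0.12*x mm: 14 wide at the nose (x=+50), 26 at the rear. Tight, its origin is about fixture x=67, y=-42 mm.
- wedge_rear (a point): Middle of the wedge's 26 x 28 mm rear face (wedge x=-50, y=-3, z=14 mm), the face to push. Tight, it stands some 20 mm in front of the housing's rear face and clear of the jaw. Pushed along fixture +x with 15 to 20 N the wedge holds fast by friction.
- piston_a: Steel piston, bystander, 50 mm diameter, 58 high, standing on the bench; origin at the centre of its underside.
- piston_b: Steel piston, bystander, same size.
- piston_c: Steel piston, bystander, same size.
There are look-alikes about, which are no part of the job. Of the things that look like the wedge, the largest one is meant.

How it is judged:
By the outcome, as a careful person would: the job done as asked, in the order asked, and still so for the second after the job is handed in, with the robot touching nothing.
It also fails if it takes over 64 s, if anything falls off the work surface, if the arm or the gripper's body presses on something with over 40 N, if the wrist force passes 120 N, or if a joint passes its speed limit or range.

## Working session

There is one attempt and no reset: what is moved stays moved. The work goes in short steps, each a Python script; the robot and the scene stay as the last script left them, time stands still between calls to the robot, and variables do not carry over. Pictures are saved under pics/ and viewed, at most 10 in all, crops included, and the job is handed in when it is done.

```bash
mkdir -p pics; ls; python3 - <<'E'
from plant import bot
import cv2
for n in ("scene","top"):
    im=bot.camera(n); cv2.imwrite(f"pics/{n}0.png",cv2.resize(im[:,:,::-1],None,fx=1.5,fy=1.5,interpolation=cv2.INTER_CUBIC))
    print(n,bot.get_calibration(n))
s=bot.read_state();print(s)
E
```

```text
pics
scene {'fx': 366.0822802731079, 'fy': 366.0822802731079, 'cx': 257.1162335258882, 'cy': 193.75657404242108, 'view': array([[-4.91214100e-01,  8.70917356e-01,  1.45487603e-02,
         2.53375744e+02],
       [-7.19273224e-01, -4.14991327e-01,  5.57160864e-01,
         3.67012337e+02],
       [ 4.91278676e-01,  2.63220739e-01,  8.30277125e-01,
        -1.13115694e+03],
       [ 0.00000000e+00,  0.00000000e+00,  0.00000000e+00,
         1.00000000e+00]])}
top {'fx': 358.56288602351856, 'fy': 358.56288602351856, 'cx': 253.67233308448837, 'cy': 183.69357126755213, 'view': array([[ 1.41455043e-02, -9.99803112e-01, -1.39155058e-02,
        -1.01780236e+01],
       [ 9.90892496e-01,  1.21529167e-02,  1.34105809e-01,
        -5.33321310e+02],
       [-1.33910292e-01, -1.56857645e-02,  9.90869311e-01,
        -7.47809408e+02],
       [ 0.00000000e+00,  0.00000000e+00,  0.00000000e+00,
         1.00000000e+00]])}
{'t': 0.1, 'joint_pos': array([ 1.58110172e+00,  3.59302982e-01,  1.11774385e-02, -3.03597142e-04,
       -1.22409937e+00, -2.88085813e-01]), 'qvel': array([ 0.00024981, -0.00191805,  0.0006987 ,  0.00061164,  0.00025853,
        0.00148128]), 'tau': array([-1.32570232e-03, -5.84166098e+01,  2.93749076e+01,  7.01548263e+00,
        1.01277253e-02, -4.92106869e-05]), 'tcp_pos': array([185.01680704, 648.70724391, 225.73694286]), 'eef_rot': array([ 9.90362831e-01, -1.38495244e-01, -3.49695978e-05,  7.27574046e-04]), 'contact_force': array([ 0.44348276, -0.7970287 , -0.16446194]), 'moment': array([-0.01319813,  0.00551932, -0.04743041]), 'finger_force': 0.0, 'width': 87.74743361224948}
```

View pics/scene0.png

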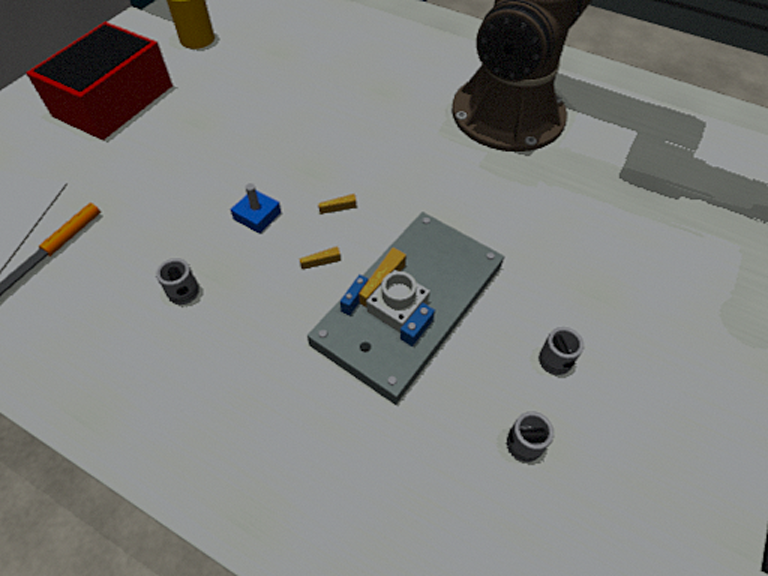

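View pics/top0.png

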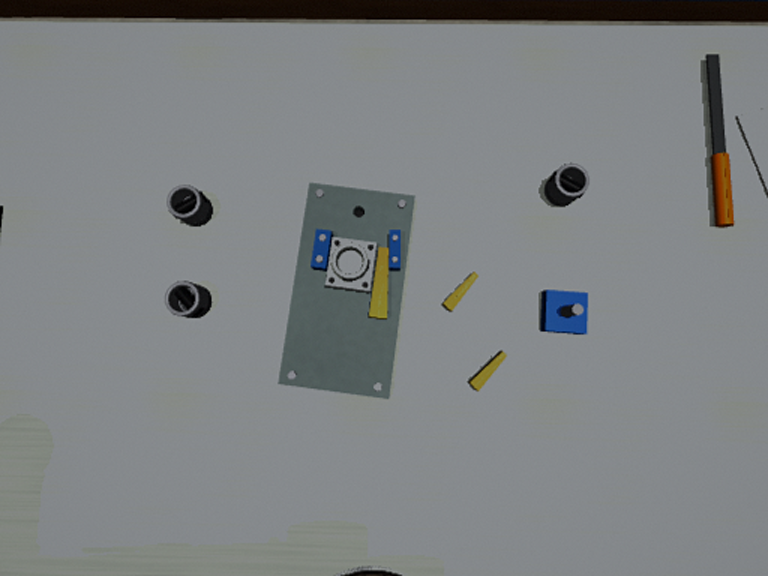

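The two views show these positions, in enlarged pixels:

| Item | Scene | Top |
|---|---|---|
| Fixture hole | (365,347) | (359,211) |
| Rack with pin | (255,205) | (565,312) |

There are three wedge-like things in the top view: (379,285) in the lane, (460,291) and (487,370). The one at (379,285) fits, because it is the largest and lies between the housing and the jaw. I'll confirm it in a crop.

```bash
cat > h.py <<'E'
from plant import bot
import numpy as np, cv2
def proj(n,P):
    c=bot.get_calibration(n); p=np.c_[np.atleast_2d(P),np.ones(len(np.atleast_2d(P)))]@c["view"].T
    return np.c_[c["cx"]+c["fx"]*p[:,0]/-p[:,2], c["cy"]+c["fy"]*-p[:,1]/-p[:,2]]
def onplane(n,uv,z):
    c=bot.get_calibration(n); V=c["view"]; R=V[:3,:3]; o=-R.T@V[:3,3]
    u,v=uv; d=R.T@np.array([(u-c["cx"])/c["fx"],-(v-c["cy"])/c["fy"],-1]); return o+d*(z-o[2])/d[2]
def crop(im,x0,y0,x1,y1,s):
    a=cv2.resize(im[y0:y1,x0:x1,::-1],None,fx=s,fy=s,interpolation=cv2.INTER_CUBIC)
    a=cv2.convertScaleAbs(a,alpha=1.5)
    for x in range(-(-x0//10)*10,x1,10):
        cv2.line(a,(int((x-x0+.5)*s),0),(int((x-x0+.5)*s),5 if x%50 else 14),(0,0,255),1)
        if x%20==0: cv2.putText(a,str(x),(int((x-x0+.5)*s)-10,24),0,.35,(0,0,255),1)
    for y in range(-(-y0//10)*10,y1,10):
        cv2.line(a,(0,int((y-y0+.5)*s)),(5 if y%50 else 14,int((y-y0+.5)*s)),(0,0,255),1)
        if y%20==0: cv2.putText(a,str(y),(8,int((y-y0+.5)*s)+4),0,.35,(0,0,255),1)
    return a
def side(*a):
    h=max(i.shape[0] for i in a)
    return np.hstack([cv2.copyMakeBorder(i,0,h-i.shape[0],0,0,cv2.BORDER_CONSTANT) for i in a])
E
python3 - <<'E'
from h import *
t=bot.camera("top");s=bot.camera("scene")
cv2.imwrite("pics/c1.png",side(crop(t,180,115,284,270,3.8),crop(s,202,135,340,270,2.9)))
cv2.imwrite("pics/c2.png",side(crop(t,290,170,400,265,3.6),crop(s,150,115,245,195,4.2)))
E
```

```text
(no output)
```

View pics/c1.png

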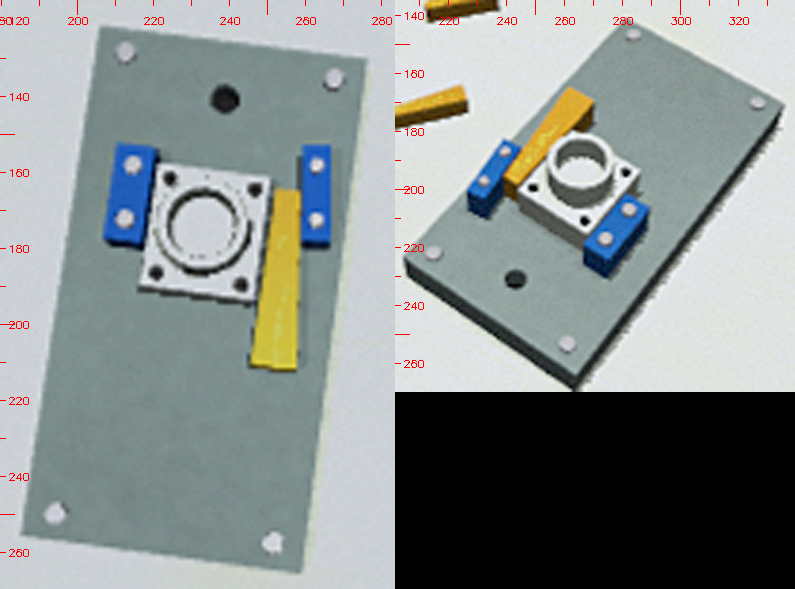

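View pics/c2.png

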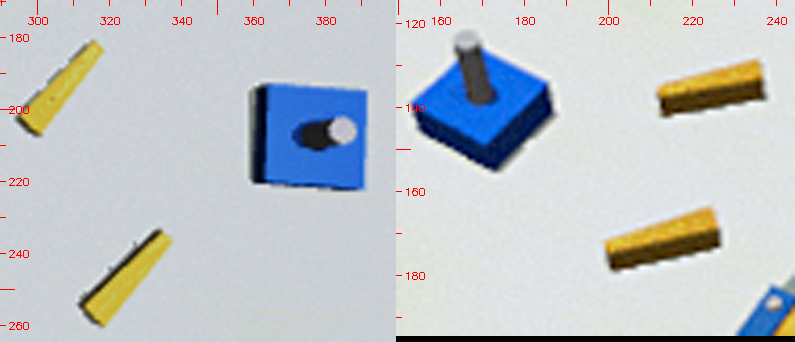

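The crops confirm the positions, in raw pixels:

| Item | Top | Scene |
|---|---|---|
| Fixture hole | about (238.7,140.5) | about (243,231) |
| Pin top | about (384.5,205.6) | about (167,124) |

The wedge in the lane is clearly the largest of the three, about 100 mm against 45 mm, and it lies against the housing, so it is the one meant. The two loose ones on the bench are look-alikes.

```bash
cat > m.py <<'E'
from h import *
from scipy.optimize import least_squares
T=lambda p,x0=180,y0=115,s=3.8:(np.array(p,float)/s+[x0-.5,y0-.5])
F=np.array([[150,80,32],[150,-80,32],[-150,-80,32],[-150,80,32],[115,0,32]],float)
ut=T([[99,26],[367,60],[301,573],[21,534],[225,99]])
us=T(np.array([[577,375],[404,258],[622,22],[783,108],[516,279]])-[395,0],202,135,2.9)
def w(q,P): c,s=np.cos(q[2]),np.sin(q[2]); P=np.atleast_2d(P); return np.c_[q[0]+c*P[:,0]-s*P[:,1],q[1]+s*P[:,0]+c*P[:,1],P[:,2]]
for nm,use in (("top",[1,0]),("scene",[0,1]),("both",[1,1])):
    f=lambda q:np.r_[(proj("top",w(q,F))-ut).ravel()*use[0],(proj("scene",w(q,F))-us).ravel()*use[1]]
    r=least_squares(f,[600,50,-.1]); print(nm,r.x.round(3),r.fun.round(1))
q=r.x; print("hole",w(q,[[115,0,32]]), onplane("top",ut[4],32),onplane("scene",us[4],32))
pt=T([342,130],290,170,3.6); ps=T([72,40],150,115,4.2)
print("pin",onplane("top",pt,72),onplane("scene",ps,72))
# rack top z=26 corners
rt=T([[267,84],[367,91],[364,189],[266,182]],290,170,3.6); print("rack",np.mean([onplane("top",u,26) for u in rt],0),[onplane("top",u,26)[:2].round(1) for u in rt])
def infix(p): c,s=np.cos(q[2]),np.sin(q[2]); d=p-np.r_[q[:2],0]; return np.r_[c*d[0]+s*d[1],-s*d[0]+c*d[1],p[2]].round(1)
for n,z,px in (("housing",62,[[157,163],[271,178],[262,303],[138,290]]),("barrel",90,[[204,229]]),("wedge",60,[[249,367],[296,371],[272,190],[300,190]])):
    print(n,[infix(onplane("top",u,z)) for u in T(px)])
t0=bot.read_state()["t"];print(t0)
for u in ([181,292],[187,213],[189,204],[184,298],[570,183]): print(onplane("top",np.array(u)/1.5-.17,58)[:2].round(0))
E
python3 m.py
```

```text
top [ 5.16579e+02  4.53460e+01 -1.18000e-01] [ 0.1 -0.2  0.1 -0.4  0.1  0.2 -0.2  0.4 -0.  -0.   0.   0.   0.   0.
  0.  -0.   0.  -0.   0.   0. ]
scene [ 5.16668e+02  4.24680e+01 -1.12000e-01] [ 0.  -0.   0.  -0.   0.   0.   0.   0.   0.  -0.  -0.3  0.7 -0.7  0.3
  0.9 -1.4  0.5 -1.4 -0.2  0.9]
both [ 5.16697e+02  4.40250e+01 -1.16000e-01] [ 0.6 -0.2  0.6 -0.5  0.8  0.1  0.5  0.4  0.5 -0.1  0.1  1.  -0.2  0.4
  1.7 -1.1  1.2 -0.9  0.2  1.1]
hole [[630.92324065  30.71007007  32.        ]] [630.77028157  31.7316897   32.        ] [628.92920404  28.92902123  32.        ]
pin [ 486.34877851 -273.37249441   72.        ] [ 485.14602925 -275.46610153   72.        ]
rack [ 485.943767   -273.55633064   26.        ] [array([ 517.4, -244.8]), array([ 513.9, -305.4]), array([ 454.5, -301.4]), array([ 457.9, -242.6])]
housing [array([65.8, 31.2, 62. ]), array([ 65.5, -33.5,  62. ]), array([ -5. , -37.7,  62. ]), array([-6.7, 31.5, 62. ])]
barrel [array([27.8, -2.7, 90. ])]
wedge [array([-40.9, -35.2,  60. ]), array([-39.7, -61.2,  60. ]), array([ 59.1, -34.8,  60. ]), array([ 61.1, -50.4,  60. ])]
0.2
[504. 279.]
[619. 278.]
[632. 276.]
[495. 274.]
[ 669. -274.]
```

```bash
cat >> h.py <<'E'
from scipy.spatial.transform import Rotation as R_
def down(psi): return (R_.from_euler("z",psi)*R_.from_euler("x",np.pi)).as_quat()
def st(msg=""):
    s=bot.read_state(); print(msg,"t%.2f"%s["t"],"tcp",s["tcp_pos"].round(2),"F",s["contact_force"].round(1),"M",s["moment"].round(2),"w%.2f"%s["width"],"ff%.1f"%s["finger_force"],flush=True); return s
E
python3 - <<'E'
from h import *
P=np.array([485.8,-274.4])
for psi in (-.116,-.116+np.pi,np.pi/2-.116,-np.pi/2-.116): print(psi,bot.solve_ik([*P,140],down(psi)),bot.solve_ik([631,31,140],down(psi)))
bot.move_ptp([*P,150],down(np.pi/2-.116)); st("above")
bot.line_to([*P,40],150); st("at")
bot.move_gripper(30); st("30")
bot.move_gripper(10,3); st("grip x")
E
```

```text
-0.116 [-1.63243509e-01  2.40908013e-01 -3.67525647e-01  4.44089210e-16
 -9.62362667e-01  1.61803984e+00] [ 3.57553229e-01  3.53795197e-01 -2.03256142e-01  4.44089210e-16
 -1.01374499e+00  1.09724310e+00]
3.025592653589793 [-1.63243509e-01  2.40908013e-01 -3.67525647e-01 -4.44089210e-16
 -9.62362667e-01 -1.52355282e+00] [ 3.57553229e-01  3.53795197e-01 -2.03256142e-01 -4.44089210e-16
 -1.01374499e+00 -2.04434956e+00]
1.4547963267948965 None [ 0.35755323  0.3537952  -0.20325614  0.         -1.01374499  2.66803942]
-1.6867963267948967 [-0.16324351  0.24090801 -0.36752565  0.         -0.96236267  0.04724351] [ 0.35755323  0.3537952  -0.20325614  0.         -1.01374499 -0.47355323]Traceback (most recent call last):
  File "<stdin>", line 4, in <module>
plant.Unreachable: the arm cannot take that pose within its joint ranges
```

Use psi = -π/2-0.116 for the first grip.

```bash
python3 - <<'E'
from h import *
P=np.array([485.8,-274.4])
bot.move_ptp([*P,150],down(-np.pi/2-.116)); st("above")
bot.line_to([*P,40],150); st("at")
bot.move_gripper(30); st("30")
bot.move_gripper(10,3); st("grip x")
E
```

```text
above t3.60 tcp [ 486.18 -273.93  150.02] F [0.7 0.6 0.6] M [ 0.04 -0.03 -0.01] w87.66 ff0.0
at t4.48 tcp [ 486.47 -274.53   40.68] F [-0.3  0.3 -0.3] M [ 0.09 -0.08  0.01] w87.58 ff0.0
30 t5.56 tcp [ 485.82 -274.4    39.97] F [0.4 0.1 0.2] M [ 0.07 -0.09  0.07] w30.11 ff0.0
grip x t5.96 tcp [ 485.8  -274.39   39.97] F [-0.7 -0.6 -0.2] M [ 0.12 -0.02  0.03] w16.41 ff3.0
```

```bash
python3 - <<'E'
from h import *
P=np.array([485.8,-274.4])
bot.move_gripper(34); 
bot.move_ptp([*P,38],down(-.116)); st("rot")
bot.move_gripper(10,3); s=st("grip y 3")
bot.move_gripper(10,40); st("grip 40")
bot.line_to([*P,130],150); st("up")
bot.move_ptp([630.4,30.5,130],down(-.116)); st("over hole")
bot.line_to([630.4,30.5,72],150); bot.pause(.3); st("low")
t=bot.camera("top");s=bot.camera("scene")
cv2.imwrite("pics/c3.png",side(crop(t,205,110,275,175,6),crop(s,205,190,275,255,5.4)))
E
```

```text
rot t7.93 tcp [ 485.82 -274.41   38.02] F [0.9 0.9 0.3] M [ 0.02  0.04 -0.01] w34.04 ff0.0
grip y 3 t8.38 tcp [ 485.82 -274.4    38.02] F [ 0.3 -0.1  0.4] M [ 0.03 -0.    0.01] w15.89 ff3.0
grip 40 t8.60 tcp [ 485.76 -274.41   38.01] F [ 0.6 -1.2  0.4] M [-0.03 -0.    0.02] w15.28 ff40.0
up t9.37 tcp [ 485.13 -274.12  129.15] F [-0.9  0.3 -1.7] M [-0.04  0.02 -0.02] w15.14 ff40.0
over hole t10.64 tcp [629.94  29.45 129.73] F [-0.6  0.1 -0.5] M [-0.06 -0.04 -0.03] w15.12 ff40.0
low t11.47 tcp [630.9   30.63  72.98] F [-0.3  0.3 -1.5] M [-0.04  0.03  0.03] w15.41 ff40.0
```

View pics/c3.png

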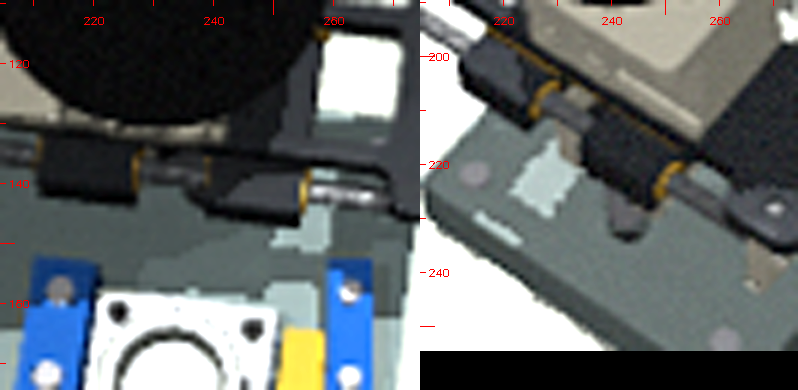

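The scene half of the crop shows the pin foot at raw (243,231), right where the hole was seen. The top view is hidden by the gripper. Next I'll touch down and run a gentle spiral search.

```bash
python3 - <<'E'
from h import *
foot=onplane("scene",[242.8,231.1],43); hs=onplane("scene",[243.2,230.7],32)
est=hs[:2]+np.array([630.9,30.6])-foot[:2]; print("foot",foot,"scene est",est)
c=np.array([630.4,30.5]); z=64.
bot.line_to([*c,z],40); st()
while z>59:
    z-=.5; bot.line_to([*c,z],20); s=bot.read_state()
    if s["contact_force"][2]>6: break
st("contact cmd z %.1f"%z)
E
```

```text
foot [635.14458348  31.78353314  43.        ] scene est [624.69607613  27.69192166]
 t11.93 tcp [630.01  30.4   63.39] F [-0.2 -0.8 -1. ] M [-0.02  0.   -0.01] w15.07 ff40.0
contact cmd z 59.0 t14.43 tcp [630.35  30.48  58.93] F [-0.3 -0.3 -0.6] M [ 0.03 -0.02  0.01] w14.99 ff40.0
```

No contact force with the foot about 3 mm below the plate top, so it is apparently in the hole. I'll continue down with force checks.

```bash
python3 - <<'E'
from h import *
c=np.array([630.4,30.5]); z=59.
while z>36.5:
    z-=2 if z>42 else .5; bot.line_to([*c,z],40); s=bot.read_state()
    if z%4==1: st()
    if s["contact_force"][2]>25 or np.hypot(*s["contact_force"][:2])>25: break
st("end cmd z %.1f"%z)
E
```

```text
t14.68 tcp [630.27  30.47  56.8 ] F [ 1.4 -0.9 -1. ] M [-0.04  0.   -0.  ] w15.43 ff40.0
 t15.18 tcp [630.33  30.45  52.85] F [ 0.3 -0.2 -0.6] M [-0.05 -0.02  0.02] w15.33 ff40.0
 t15.68 tcp [630.32  30.44  48.81] F [ 0.4 -0.  -1.3] M [-0.05 -0.02 -0.06] w15.04 ff40.0
 t16.18 tcp [630.37  30.48  44.87] F [-0.2  0.6 -1.3] M [-0.05  0.07  0.07] w15.67 ff40.0
 t16.68 tcp [630.38  30.45  40.86] F [-0.6 -0.4 -1.2] M [-0.04 -0.07 -0.03] w15.24 ff40.0
 t18.68 tcp [630.67  30.51  37.95] F [-2.6  0.5  8.1] M [0.   1.13 0.01] w15.28 ff40.0
end cmd z 36.5 t18.93 tcp [630.72  30.47  37.89] F [-3.9  0.4 12.3] M [0.01 1.58 0.02] w15.50 ff40.0
```

The pin bottomed at TCP z 37.9. That puts its foot at z 8, as computed for fully home. Now I'll release it and push the housing with closed fingers, using force checks.

```bash
cat >> h.py <<'E'
YAW=-.117; H=np.array([630.4,30.5]); U=np.array([np.cos(YAW),np.sin(YAW)]); N=np.array([-U[1],U[0]])
def fx(x,y,z): return np.r_[H+(x-115)*U+y*N,z]
def tofx(p): d=p[:2]-H; return np.array([d@U+115,d@N]).round(2)
def push(x,y,z,xmax,fstop,step=2.,v=30):
    while x<xmax:
        x=min(x+step,xmax); bot.line_to(fx(x,y,z),v); s=bot.read_state(); f=-s["contact_force"][:2]@U
        if f>fstop: break
    print("cmd",x,"at",tofx(s["tcp_pos"]),"f%.1f"%f); st(); return x
E
python3 - <<'E'
from h import *
q=down(-.117)
bot.line_to([630.4,30.5,38],40); bot.move_gripper(40); st("released")
bot.line_to([630.4,30.5,150],200)
bot.move_gripper(0,20)
print(bot.solve_ik(fx(-70,0,150),q))
bot.move_ptp(fx(-70,0,130),q); bot.line_to(fx(-70,0,42),120); st("behind housing")
t=bot.camera("top");s=bot.camera("scene")
cv2.imwrite("pics/c4.png",side(crop(t,180,115,280,265,3.9),crop(s,202,135,340,270,2.9)))
E
```

```text
released t19.83 tcp [630.38  30.48  37.96] F [-0.   0.3  0.1] M [-0.08 -0.04  0.06] w40.05 ff0.0
[ 5.56742662e-01  5.15501946e-02 -5.74271217e-01  4.44089210e-16
 -9.44974915e-01  8.97053664e-01]
behind housing t23.02 tcp [447.23  52.24  42.28] F [-0.2  0.8  0.4] M [-0.04 -0.    0.01] w0.60 ff0.0
```

View pics/c4.png

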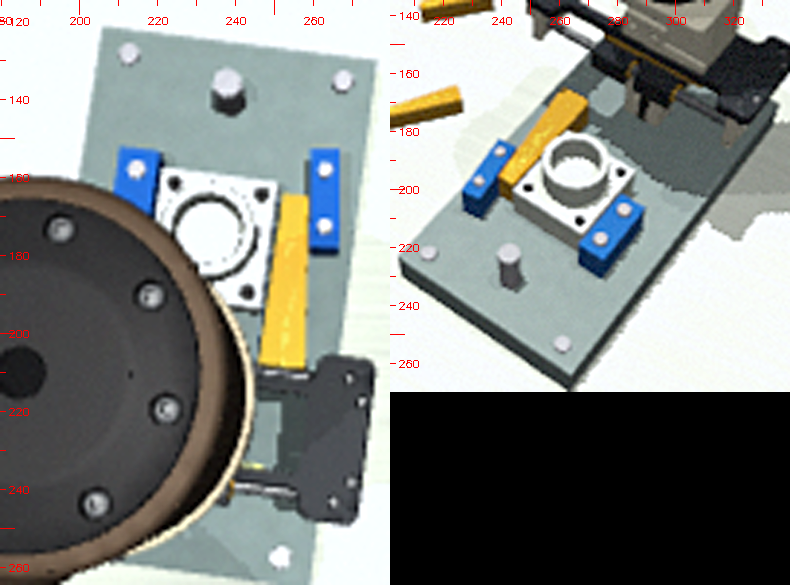

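The pin stands upright in the hole, at scene raw (243,225). The housing and wedge are undisturbed, so I'll push the housing.

```bash
python3 - <<'E'
from h import *
bot.line_to(fx(-24,0,42),100)
x=push(-24,0,42,24,12,4,60)
x=push(x,0,42,34,12,.7,20)
E
```

```text
cmd 24 at [24.45  0.11] f-0.1
 t26.73 tcp [540.48  41.18  42.03] F [ 0.1 -0.1  0.2] M [-0.07 -0.01  0.04] w0.57 ff0.0
cmd 30.299999999999994 at [26.82 -1.02] f13.3
 t28.98 tcp [542.7   39.78  41.08] F [-13.    3.    5.3] M [1.3  4.67 0.15] w0.19 ff6.7
```

The housing met the pin near the expected TCP x of 27 (27.5 computed). Next I'll back off and drive the wedge.

```bash
python3 - <<'E'
from h import *
q=down(YAW)
bot.line_to(fx(15,0,42),80); bot.line_to(fx(-10,0,105),200)
bot.move_ptp(fx(-66,-46,105),q); bot.line_to(fx(-66,-46,42),120); st()
t=bot.camera("top");s=bot.camera("scene")
cv2.imwrite("pics/c5.png",side(crop(t,180,115,280,265,3.9),crop(s,202,135,340,270,2.9)))
E
```

```text
t30.88 tcp [445.83   6.16  42.01] F [-0.5  0.2 -0.2] M [ 0.02 -0.01  0.01] w0.20 ff0.0
```

View pics/c5.png

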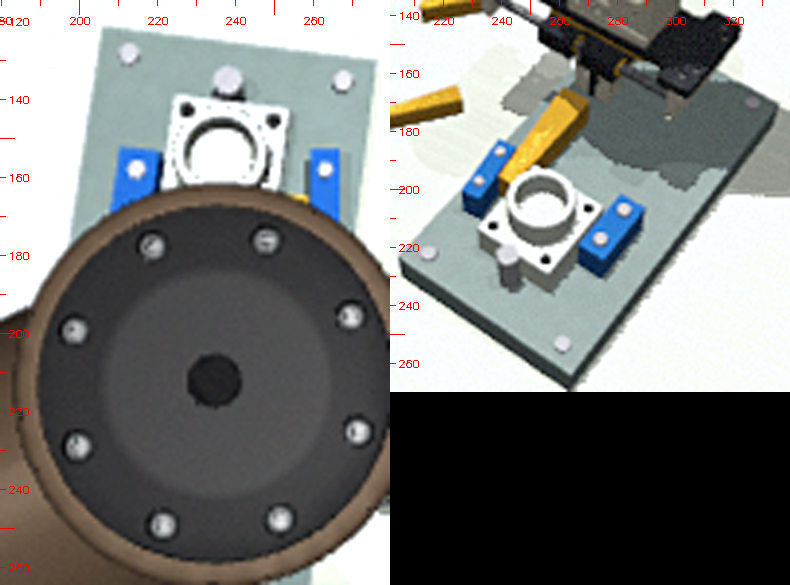

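The housing rests against the pin and the wedge is still out, so I'll drive it.

```bash
python3 - <<'E'
from h import *
x=push(-60,-46,42,2,14,4,60)
if x>=2: x=push(x,-46,42,22,20,.6,20)
bot.pause(.3); st("hold")
E
```

```text
cmd 2 at [  2.11 -45.97] f0.8
 t35.05 tcp [512.91  -1.98  41.98] F [-0.8  0.6 -0.9] M [0.07 0.41 0.04] w0.37 ff0.5
cmd 14.599999999999994 at [  8.52 -47.7 ] f21.2
 t40.30 tcp [519.08  -4.45  40.46] F [-20.5   6.6   9.4] M [2.47 7.19 0.24] w0.41 ff10.4
hold t40.60 tcp [519.09  -4.45  40.46] F [-20.2   7.1   8.7] M [2.44 7.13 0.23] w0.42 ff10.3
```

```bash
python3 - <<'E'
from h import *
bot.line_to(fx(4,-46,42),40); bot.line_to(fx(-25,-46,110),200)
bot.move_ptp([250,500,220],down(0)); st()
t=bot.camera("top");s=bot.camera("scene")
cv2.imwrite("pics/c6.png",side(crop(t,200,115,280,205,5),crop(s,215,150,305,240,4.4)))
E
```

```text
t43.56 tcp [250.61 499.37 219.7 ] F [0.3 1.7 1. ] M [-0.06 -0.06  0.02] w0.68 ff0.0
```

View pics/c6.png

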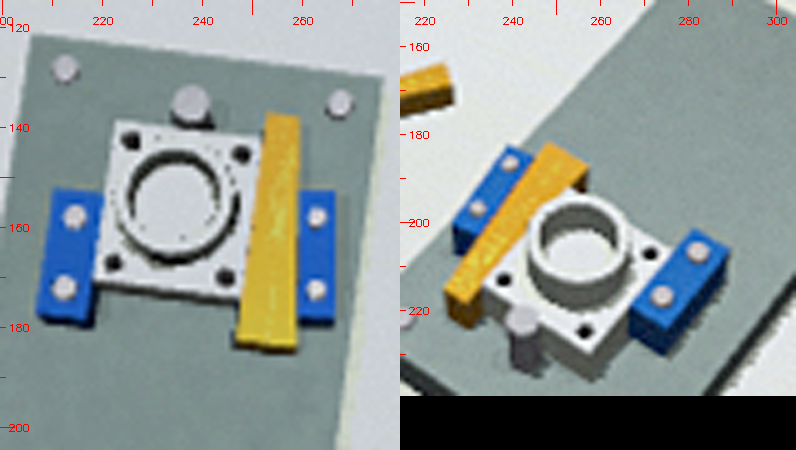

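The wedge is in the lane, the housing is on the rail and the pin is standing. I'll check the numbers against the top-view fixture fit.

```bash
python3 - <<'E'
from h import *
q=[516.579,45.346,-.118]
T=lambda p:np.array(p)/5+[199.5,114.5]
def f(u,z):
    d=onplane("top",T(u),z)[:2]-q[:2]; c,s=np.cos(q[2]),np.sin(q[2]); return np.array([c*d[0]+s*d[1],-s*d[0]+c*d[1]]).round(1)
for n,u,z in (("TL",[116,121],62),("BL",[96,282],62),("BR",[241,300],62),("TR",[262,139],62),("pin",[190,102],72),("wedge rear L",[237,345],60),("wedge rear R",[295,350],60),("nose",[266,113],60),("nose R",[300,117],60)): print(n,f(u,z))
E
```

```text
TL [107.1  31.9]
BL [36.5 30.3]
BR [ 36.8 -31.8]
TR [107.3 -31.4]
pin [116.9   0.5]
wedge rear L [ 17.8 -32.6]
wedge rear R [ 18.8 -57.3]
nose [119.4 -31.5]
nose R [119.5 -46.3]
```

```bash
python3 -c "
from plant import bot
print(bot.close_job())"
```

```text
the job is handed in; nothing more can be done
None
```

I handed the job in after about 44 s of robot time. The pin is fully home in the hole. By camera, the housing is at its nominal place against the pin and rail, to about 1 mm. The wedge was driven in with about 21 N and the gripper is clear of everything. I never went near the pistons, but I didn't re-check them at the end.

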